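# Home a filter wheel on its stop and count three clicks

## Robot

A 6-joint arm with a two-finger parallel gripper is mounted at the origin on a cart in front of the work surface, level with it; the furniture and walls round the work are solid. World frame = base frame: x ahead of the robot, y to its left, z up, the work surface at z = 0. Lengths are in mm, angles in rad, forces in N, time in s.
With the tool pointing down it reaches from about 350 to 975 mm from the base axis. Payload 7.1 kg.
Tool frame: the origin (TCP) lies midway between the tips of the shut fingers; the grasp point (between the pads) lies 19 mm behind it; z points along the fingers, y is the line along which they close (so a half turn about z gives the same grasp; the last joint's range is limited). The gripper opens to 88 mm and grips with 3 to 60 N. Pads are 20 mm wide; open, the fingers measure 115 mm over their backs; the gripper's body (75 mm by 178 mm) begins 61 mm behind the grasp point.
Start: joints at [1.09, 0.423, 1.63, -0, 1.089, -0.019], TCP at [278.443, 559.531, 222.675] pointing down, gripper open.
Joint ranges: [-3, 3], [-0.9, 2.11], [0.09, 2.58], [-1.31, 4.45], [0.11, 2.69], [-2.54, 2.54]. Speed limits (rad/s): [2.39, 2.39, 3.01, 3.14, 3.14, 3.14].

## Interface

Orientations are given as a rotation vector (axis times angle).
In Python, from workcell import status, eyes, ticket gives the robot as it stands.
- The arm moves only by the shell command python3 -m jog [OPENING], which reads ROWS from standard input. ROWS is a JSON list that holds a single list of rows (three levels of brackets), with 1 to 5 rows, each of 6 numbers: dx, dy, dz in fractions of the full range, 1 being 1 m, then a rotation vector rx, ry, rz in normalised numbers (1 is pi/2 rad); each row shifts and turns the commanded pose from where the row before left it, along the tool's axes as they then stand; what a row does not reach is not made up. A row lasts 1/12 s, in which the tool goes at most 41.7 mm and 0.125 rad, less where a joint would pass 70% of its speed; a pose out of reach is approached as far as the arm can. OPENING is the finger opening in mm, set as the command begins (- or left out keeps the last). The fingers move at their own pace and stop on an object; the grip force is fixed at half the most. Time passes only in rows, so rows that do not move let the fingers close. It prints the time, the measured TCP pose, the force, the opening and the grip force at its end. A shift or turn number past 1, either way, is cut back to 1. Input that does not fit is refused with a message, and nothing moves.
- status.get_obs(): the state, without advancing time (a new reading comes with each control period).
- eyes.get_image(name): name is "side" or "top"; returns a dict with "img" (384x512x3 uint8, red, green, blue), "range_z" (384x512 float32, mm along the optical axis (not along the pixel's ray), 0 where there is no reading), "fx", "fy", "cx", "cy" (pixels), "R" (3x3) and "t" (3): a world point X has camera coordinates R X + t. Camera axes: x right, y down, z forward; pixel columns grow to the right and rows downward; lengths in mm; the calibration is good to about 2 mm. A picture is of the moment at which its call begins.
- ticket.close_job(): hands the job in; it is judged then, once.
The state is a dict: "t": time; "qpos": joint angles; "qvel": joint speeds; "joint_torque": joint torques, N m; "ee_pos": TCP position; "orientation": TCP orientation; "ft_force": force on the tool from outside, world axes, zero at the start; "moment": the same for the moment, N m; "width": finger opening in mm; "grasp_force": force on a finger pad.
Only numpy, scipy, OpenCV 4.12 (cv2) and the standard library are available. Lean on these libraries where they do the work, as an engineer would, in place of code of your own. Each camera call takes 0.05 s, during which the arm holds its last target. There are 200 camera calls.

## Task

The filter wheel on the round grey unit has no markings, so its positions are counted from its end stop. Turn the wheel anticlockwise (seen from above) until it comes up gently against its end stop, then turn it back clockwise by exactly three clicks and leave it resting in that click. Do not force the stop, and leave the objective case, the filter cube and the cover glass box beside the unit where they stand.

Things in the scene. Friction and masses are not known exactly. Their poses are not given: they have to be found in the camera images.
- filter_unit: filter unit fixed to the table: upright round grey drum, diameter 140, 60 high, foot flange diameter 160, a light port front and back (diameter 38, reaching 90 from the axis). Origin on the drum's axis at the table top, z up, x through the ports. Stop and click ball sit unseen inside, clamped at any angle: drum and ports do not tell where stop and clicks are
- wheel: bare aluminium wheel on the drum, diameter 128, upper face 74 above the table. Origin on its axis at the table top; z up, the axis it turns about; x points to the knob. It clicks every 30 degrees: a sprung ball holds it firmest in the click, fading to nothing half-way, then it springs on into the next. Getting out of a click takes about 3 to 6 N at the knob
- hub (a point): centre of the wheel's flat dark hub (diameter 28), 77 above the table. Turned anticlockwise the wheel ends at a hard stop, under 2 degrees past its last click, home, where it stays when let go. Three clicks are 90 degrees clockwise from home. It starts 3 to 7 clicks clockwise of home. 10 to 12 N at the knob tell the stop from a click; over 18 N forces it
- knob: black crank knob on the wheel, upright pin of diameter 14, 44 high, 50 from the wheel's axis, from 78 to 122 above the table; spins freely on its own screw, so it can be pinched with any yaw and led round the axis. Origin at the centre of its underside, 78 above the table; z up
- objective_case: bystander: clear canister with black foot, diameter 39, 64 high, standing beside the unit. Origin at the centre of its underside
- filter_cube: bystander: black cube of 38 with a round window, beside the unit. Origin at the centre of its underside
- cover_glass_box: bystander: small white box, 33 x 33 x 21, beside the unit. Origin at the centre of its underside
Mind the look-alikes: they are no part of the job. Several things have the shape of the filter_unit; the one meant has the colours described above.

How it is judged (in metres and radians):
On the way:
1. the wheel is turned anticlockwise up to its end stop (within about 3.5 degrees of it) (distance between wheel_dog and stop_pin below 0.015 m), for 0.1 s.
At the end, for the whole second after the job is handed in: after it has been at the stop, the wheel rests in the third click clockwise from home: 90 degrees from home, within 5 degrees, standing still (distance between wheel_dog and stop_pin between 0.0627 and 0.0669 m and angular speed of wheel below 0.1 rad/s); the robot touches nothing.
It fails at once if the wheel is pressed against its stop with more than 25 N (about 20 N at the knob) (contact force between wheel_dog and stop_pin above 25 N).
It fails at once if the objective case is moved by more than 12 mm or tipped (distance of objective_case from where it was at the start of the episode above 0.012 m or angle between objective_case's own z axis and vertical above 0.3 rad).
It fails at once if the filter cube is moved by more than 12 mm or tipped (distance of filter_cube from where it was at the start of the episode above 0.012 m or angle between filter_cube's own z axis and vertical above 0.3 rad).
It fails at once if the cover glass box is moved by more than 12 mm or tipped (distance of cover_glass_box from where it was at the start of the episode above 0.012 m or angle between cover_glass_box's own z axis and vertical above 0.3 rad).
It also fails if it takes over 64 s, if anything falls off the work surface, if the arm or the gripper's body presses on something with over 40 N, if the wrist force passes 120 N, or if a joint passes its speed limit or range.

## Working session

There is one attempt and no reset: what is moved stays moved. The work goes in short steps, Python scripts to look and compute and a shell command to move; the robot and the scene stay as the last step left them, time stands still between calls to the robot, and variables do not carry over. Pictures are saved under pics/ and viewed, at most 10 in all, crops included, and the job is handed in when it is done.

```bash
mkdir -p pics; ls
python3 - <<'E'
from workcell import status, eyes
import cv2, numpy as np, pickle
o=status.get_obs(); print(o)
for n in("top","side"):
    d=eyes.get_image(n); pickle.dump(d,open(n+".pkl","wb")); cv2.imwrite(f"pics/{n}0.png",d["img"][:,:,::-1]); print(d["R"],d["t"],d["fx"],d["cx"],d["cy"])
E
```

```text
pics
{'t': 0.0, 'qpos': array([ 1.08999478e+00,  4.23823754e-01,  1.63069036e+00, -2.26992908e-06,
        1.08856917e+00, -1.89871071e-02]), 'qvel': array([ 5.92156268e-06, -4.92773437e-04,  1.08016669e-04, -6.68764722e-04,
        2.09293958e-03, -2.49825045e-04]), 'joint_torque': array([-2.80060689e-03, -5.44651401e+01, -2.73662299e+01,  6.43916032e-02,
        2.26507190e-02, -5.87328373e-05]), 'ee_pos': array([278.19974125, 559.05659746, 221.91221374]), 'orientation': array([-7.18901562e-01, -3.05785480e+00,  2.26926414e-03]), 'ft_force': array([-0.50876194,  1.21755596,  0.85984146]), 'moment': array([0.01067623, 0.03087351, 0.04224254]), 'grasp_force': 0.0, 'width': 88.06031833189385}
[[-0.0082694  -0.9999436  -0.00666383]
 [-0.99719511  0.00874204 -0.07433364]
 [ 0.07438771  0.00603045 -0.99721116]] [  45.49370902  567.56076944 1174.37694893] 497.5288268572255 260.53211070526777 193.9128936401082
[[ 0.92085521 -0.38951805  0.01735979]
 [-0.2282525  -0.5746362  -0.78593513]
 [ 0.31611148  0.71977005 -0.61806521]] [-527.51850437  218.18411651 1013.36947033] 496.7466274912264 254.27877041679767 192.36168796031578
```

View pics/top0.png

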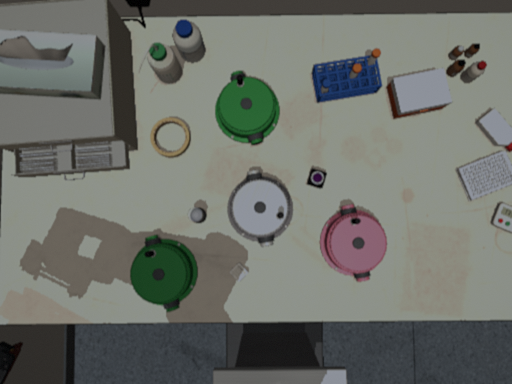

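View pics/side0.png

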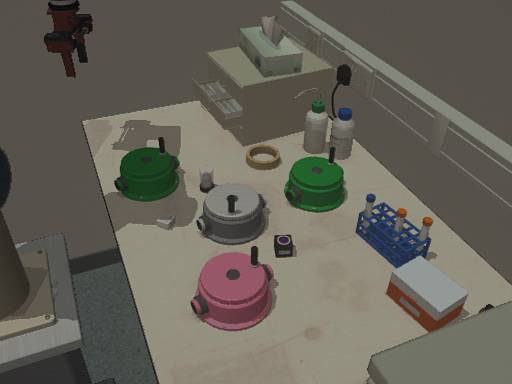

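Candidates in the top view are dark green (164,271), green (247,108), pink (354,242) and bare grey/aluminium (260,207). The description picks the grey one, with its hub near (260,207) and knob near (280,215). The cover glass box is near (240,271), the canister near (198,214) and the cube near (317,177).

```bash
cat > h.py <<'E'
import numpy as np
def ray(d,u,v,z):
    "world point at height z on pixel ray"
    R,t=np.array(d["R"]),np.array(d["t"]); c=-R.T@t
    r=R.T@np.array([(u-d["cx"])/d["fx"],(v-d["cy"])/d["fy"],1]); return c+r*(z-c[2])/r[2]
def proj(d,X):
    p=np.array(d["R"])@X+d["t"]; return np.array([d["fx"]*p[0]/p[2]+d["cx"],d["fy"]*p[1]/p[2]+d["cy"]])
E
python3 - <<'E'
import pickle,cv2,numpy as np
from h import *
d=pickle.load(open("top.pkl","rb")); s=pickle.load(open("side.pkl","rb"))
a=d["img"][160:285,180:330,::-1]; b=s["img"][160:260,150:300,::-1]
A=cv2.resize(a,None,fx=4,fy=4,interpolation=cv2.INTER_CUBIC)
cv2.imwrite("pics/c1.png",A)
h=ray(d,260,207.5,77);print("hub",h,"knob",ray(d,280,215.5,122))
print("side hub",proj(s,h))
for n,u,v,z in(("case",198,214,64),("cube",317,177,38),("box",240,271,21)):print(n,ray(d,u,v,z))
E
```

```text
hub [532.63318611  41.79492223  77.        ] knob [512.58041006  -2.24153861 122.        ]
side hub [232.09875925 197.513926  ]
case [519.43835097 185.35979493  64.        ]
cube [605.7610207 -93.8112565  38.       ]
box [384.642478    90.98176096  21.        ]
```

View pics/c1.png

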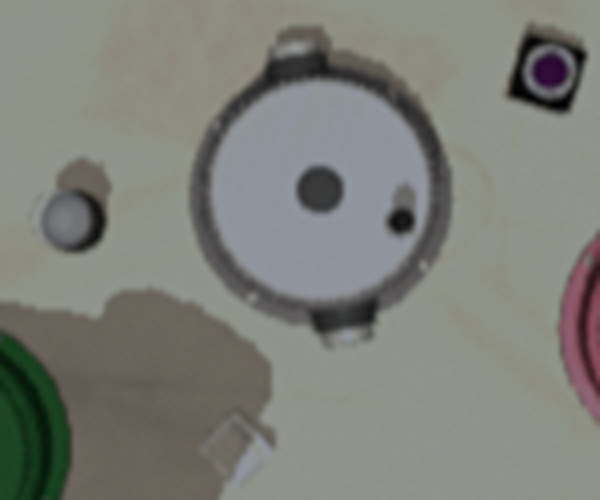

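The crop shows the grey unit with a bare wheel: hub at (260,207.3) and black knob at (280.2,215) in full-image pixels. I'll turn the tool and move to above the knob, and check the wheel centre by depth.

Careful with the scale: shifts go in shares of 1 m and turns go in shares of pi/2 rad. That gives: 0.1232 rad / 1.5708 = 0.0784.

```bash
echo '[[[0,0,0,0,0,0.0784],[0,0,0,0,0,0.0784],[0,0,0,0,0,0.0784],[0,0,0,0,0,0.0784],[0,0,0,0,0,0.0784]]]' | python3 -m jog 40
echo '[[[0,0,0,0,0,0.0784],[0,0,0,0,0,0.0784],[0,0,0,0,0,0.0784],[0,0,0,0,0,0.0784],[0,0,0,0,0,0]]]' | python3 -m jog
echo '[[[-0.035,0.0146,0,0,0,0],[-0.035,0.0146,0,0,0,0],[-0.035,0.0146,0,0,0,0],[-0.035,0.0146,0,0,0,0],[-0.035,0.0146,0,0,0,0]]]' | python3 -m jog
echo '[[[-0.035,0.0146,0,0,0,0],[-0.035,0.0146,0,0,0,0],[-0.035,0.0146,0,0,0,0],[-0.035,0.0146,0,0,0,0],[-0.035,0.0146,0,0,0,0]]]' | python3 -m jog
echo '[[[-0.035,0.0146,0,0,0,0],[-0.035,0.0146,0,0,0,0],[-0.035,0.0146,0,0,0,0],[-0.035,0.0146,0,0,0,0],[0,0,0,0,0,0]]]' | python3 -m jog
python3 - <<'E'
import pickle,cv2,numpy as np
for n in("top","side"):
    d=pickle.load(open(n+".pkl","rb")); Z=d["range_z"]; v,u=np.indices(Z.shape); R,t=np.array(d["R"]),np.array(d["t"])
    P=np.stack([(u-d["cx"])/d["fx"]*Z,(v-d["cy"])/d["fy"]*Z,Z],-1).reshape(-1,3)
    W=(P-t)@R
    ok=(Z.ravel()>0)&(np.hypot(W[:,0]-532,W[:,1]-42)<85)
    w=W[ok&(W[:,2]>69)&(W[:,2]<82)]; c,r=cv2.minEnclosingCircle(w[:,:2].astype(np.float32)); print(n,"wheel",len(w),c,r,np.median(w[:,2]))
    k=W[ok&(W[:,2]>95)]; print("knob",len(k),k.mean(0),k.min(0),k.max(0))
E
```

```text
t: 0.52
ee_pos: [278.3, 559.2, 222.2]
orientation: [1.62, 2.691, -0.002]
ft_force: [0.2, -0.5, 0.8]
width: 58.3
grasp_force: 0.0
t: 0.93
ee_pos: [278.3, 559.3, 222.2]
orientation: [2.226, 2.217, -0.001]
ft_force: [0.1, -0.1, 0.1]
width: 40.0
grasp_force: 0.0
t: 1.35
ee_pos: [351.6, 382.9, 222.5]
orientation: [2.216, 2.227, -0.001]
ft_force: [0.5, -0.1, 0.6]
width: 39.9
grasp_force: 0.0
t: 1.77
ee_pos: [424.7, 207.8, 222.7]
orientation: [2.216, 2.227, 0.0]
ft_force: [0.1, 0.1, 0.2]
width: 39.7
grasp_force: 0.0
t: 2.18
ee_pos: [485.1, 64.8, 222.9]
orientation: [2.22, 2.22, 0.0]
ft_force: [0.4, 1.4, 0.4]
width: 40.0
grasp_force: 0.0
top wheel 2376 (534.7982177734375, 42.92491912841797) 64.57177734375 74.45382524690739
knob 32 [515.07674842  -2.6368735  120.94296413] [509.28795806  -8.97331589  98.48683694] [520.27959812   3.71869148 125.91364722]
side wheel 1379 (534.0882568359375, 41.072322845458984) 66.69242095947266 72.54765724288856
knob 77 [511.76482546  -6.92646738 110.06911407] [505.41738342 -12.6866747   95.2303088 ] [5.19708798e+02 1.00399610e-01 1.23016670e+02]
```

In the tool's units: -34.7 mm / 1000 = -0.0347, -34.6 mm / 1000 = -0.0346.

```bash
echo '[[[-0.0346,0.0142,0,0,0,0],[-0.0347,0.0142,0,0,0,0],[0,0,0.03,0,0,0],[0,0,0.03,0,0,0],[0,0,0.02,0,0,0]]]' | python3 -m jog 40
echo '[[[0,0,0.02,0,0,0],[0,0,0.02,0,0,0],[0,0,0.016,0,0,0],[0,0,0,0,0,0],[0,0,0,0,0,0]]]' | python3 -m jog
python3 - <<'E'
from workcell import eyes
import cv2
d=eyes.get_image("side"); a=d["img"][130:260,150:320,::-1]; cv2.imwrite("pics/s1.png",cv2.resize(a,None,fx=4,fy=4,interpolation=cv2.INTER_CUBIC))
E
```

```text
t: 2.6
ee_pos: [510.4, -0.2, 140.7]
orientation: [-2.218, -2.223, 0.002]
ft_force: [-1.0, 0.9, -0.3]
width: 39.8
grasp_force: 0.0
t: 3.02
ee_pos: [510.6, 0.6, 86.1]
orientation: [-2.217, -2.223, 0.002]
ft_force: [0.8, 0.3, 1.0]
width: 40.0
grasp_force: 0.0
```

View pics/s1.png

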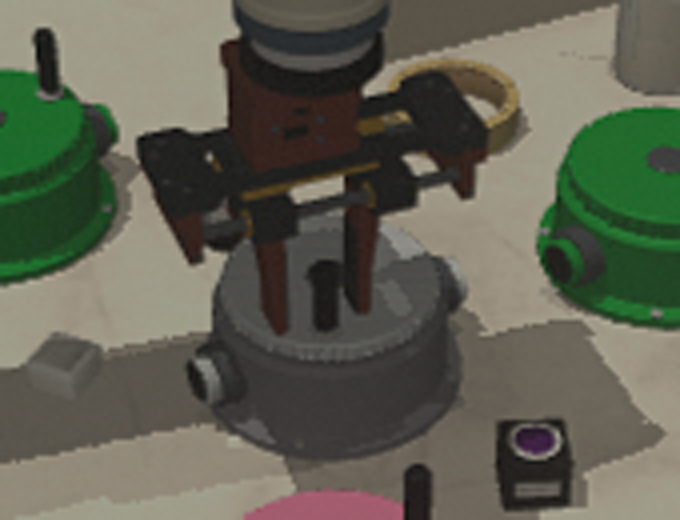

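The crop shows the knob standing between the open fingers. I'll centre on it and pinch.

In the tool's units: -5 mm / 1000 = -0.005, 3 mm / 1000 = 0.003.

```bash
echo '[[[-0.005,0.003,0,0,0,0],[0,0,0,0,0,0],[0,0,0,0,0,0]]]' | python3 -m jog 20
echo '[[[0,0,0,0,0,0],[0,0,0,0,0,0],[0,0,0,0,0,0],[0,0,0,0,0,0]]]' | python3 -m jog 8
```

```text
t: 3.32
ee_pos: [515.3, -5.0, 87.7]
orientation: [2.22, 2.221, 0.002]
ft_force: [0.8, 0.3, 0.4]
width: 23.4
grasp_force: 0.0
t: 3.65
ee_pos: [514.7, -4.8, 87.2]
orientation: [2.221, 2.221, 0.001]
ft_force: [-1.0, -0.5, 6.4]
width: 13.5
grasp_force: 30.0
```

```bash
python3 - <<'E'
import numpy as np
for a in range(-113,100,6):
    f=lambda x:50*np.array([np.sin(np.radians(x)),np.cos(np.radians(x))])
    print(a+113,np.round(f(a+6)-f(a),1), end=" ; ")
E
echo '[[[-0.001,0.0019,0,0,0,0],[-0.001,0.0019,0,0,0,0],[0,0,0,0,0,0]]]' | python3 -m jog
echo '[[[-0.0008,0.002,0,0,0,0],[-0.0008,0.002,0,0,0,0],[0,0,0,0,0,0]]]' | python3 -m jog
```

```text
0 [-1.8  4.9] ; 6 [-1.3  5.1] ; 12 [-0.7  5.2] ; 18 [-0.2  5.2] ; 24 [0.4 5.2] ; 30 [0.9 5.2] ; 36 [1.4 5. ] ; 42 [2.  4.9] ; 48 [2.5 4.6] ; 54 [2.9 4.3] ; 60 [3.4 4. ] ; 66 [3.8 3.6] ; 72 [4.1 3.2] ; 78 [4.4 2.8] ; 84 [4.7 2.3] ; 90 [4.9 1.8] ; 96 [5.1 1.3] ; 102 [5.2 0.7] ; 108 [5.2 0.2] ; 114 [ 5.2 -0.4] ; 120 [ 5.2 -0.9] ; 126 [ 5.  -1.4] ; 132 [ 4.9 -2. ] ; 138 [ 4.6 -2.5] ; 144 [ 4.3 -2.9] ; 150 [ 4.  -3.4] ; 156 [ 3.6 -3.8] ; 162 [ 3.2 -4.1] ; 168 [ 2.8 -4.4] ; 174 [ 2.3 -4.7] ; 180 [ 1.8 -4.9] ; 186 [ 1.3 -5.1] ; 192 [ 0.7 -5.2] ; 198 [ 0.2 -5.2] ; 204 [-0.4 -5.2] ; 210 [-0.9 -5.2] ; t: 3.9
ee_pos: [518.3, -6.3, 87.2]
orientation: [-2.221, -2.221, -0.001]
ft_force: [-1.1, 2.4, 7.9]
width: 13.6
grasp_force: 30.0
t: 4.15
ee_pos: [522.8, -7.6, 87.2]
orientation: [2.221, 2.221, 0.002]
ft_force: [-0.4, 4.5, 6.0]
width: 13.0
grasp_force: 30.0
```

In the tool's units: 4.5 mm / 1000 = 0.0045, 4.4 mm / 1000 = 0.0044.

```bash
echo '[[[0.0002,0.0045,0,0,0,0],[-0.0002,0.0044,0,0,0,0],[0.0002,0.0044,0,0,0,0],[0.0005,0.0044,0,0,0,0],[0,0,0,0,0,0]]]' | python3 -m jog
echo '[[[0.0009,0.0043,0,0,0,0],[0.0013,0.0042,0,0,0,0],[0,0,0,0,0,0]]]' | python3 -m jog
```

```text
t: 4.57
ee_pos: [540.8, -8.2, 87.2]
orientation: [2.22, 2.221, -0.0]
ft_force: [-1.6, -6.5, 9.9]
width: 13.3
grasp_force: 30.0
t: 4.82
ee_pos: [549.7, -6.2, 87.2]
orientation: [2.219, 2.22, 0.001]
ft_force: [1.1, -5.7, 5.4]
width: 13.5
grasp_force: 30.0
```

```bash
cat >> h.py <<'E'
def plan(th,c=(536.5,41),r=50,p=None):
    "rows (tool dx,dy) from the measured pose through knob angles th (deg)"
    from workcell import status
    o=status.get_obs(); p=o["ee_pos"][:2]; print("now",p.round(1),"th",np.degrees(np.arctan2(p[1]-c[1],p[0]-c[0])).round(1),"r",np.hypot(*(p-c)).round(1),"F",o["ft_force"].round(1))
    for t in th:
        q=np.array(c)+r*np.array([np.cos(np.radians(t)),np.sin(np.radians(t))]); d=q-p; p=q; print(t,[float(d[1].round(1)),float(d[0].round(1))])
E
python3 -c "
from h import *
plan([-70,-65,-60,-55,-50,-45,-40,-35,-30,-27,-25,-23,-21,-19])"
```

```text
now [549.7  -6.2] th -74.3 r 49.0 F [ 1.1 -5.7  5.4]
-70 [0.2, 3.9]
-65 [1.7, 4.0]
-60 [2.0, 3.9]
-55 [2.3, 3.7]
-50 [2.7, 3.5]
-45 [2.9, 3.2]
-40 [3.2, 2.9]
-35 [3.5, 2.7]
-30 [3.7, 2.3]
-27 [2.3, 1.2]
-25 [1.6, 0.8]
-23 [1.6, 0.7]
-21 [1.6, 0.7]
-19 [1.6, 0.6]
```

In the tool's units: 4 mm / 1000 = 0.004, 3.9 mm / 1000 = 0.0039.

```bash
echo '[[[0.0002,0.0039,0,0,0,0],[0.0017,0.004,0,0,0,0],[0.002,0.0039,0,0,0,0],[0.0023,0.0037,0,0,0,0],[0,0,0,0,0,0]]]' | python3 -m jog
echo '[[[0.0027,0.0035,0,0,0,0],[0.0029,0.0032,0,0,0,0],[0,0,0,0,0,0]]]' | python3 -m jog
python3 -c "
from h import *
plan([-40,-35,-30,-27,-25,-23,-21,-19])"
```

```text
t: 5.23
ee_pos: [564.4, 1.3, 87.2]
orientation: [-2.221, -2.222, -0.001]
ft_force: [-1.5, -0.6, 9.7]
width: 13.5
grasp_force: 30.0
t: 5.48
ee_pos: [570.8, 7.0, 87.2]
orientation: [-2.221, -2.221, -0.0]
ft_force: [-1.3, 1.5, 9.0]
width: 13.2
grasp_force: 30.0
now [570.8   7. ] th -44.7 r 48.3 F [-1.3  1.5  9. ]
-40 [1.9, 4.0]
-35 [3.5, 2.7]
-30 [3.7, 2.3]
-27 [2.3, 1.2]
-25 [1.6, 0.8]
-23 [1.6, 0.7]
-21 [1.6, 0.7]
-19 [1.6, 0.6]
```

In the tool's units: 3.6 mm / 1000 = 0.0036, 3.3 mm / 1000 = 0.0033.

```bash
sed -i 's/(536.5,41)/(535,41.3)/' h.py
echo '[[[0.0031,0.003,0,0,0,0],[0.0033,0.0027,0,0,0,0],[0.0036,0.0024,0,0,0,0],[0,0,0,0,0,0]]]' | python3 -m jog
python3 -c "
from h import *
plan([-27,-25,-23,-21,-19,-17,-15])"
```

```text
t: 5.82
ee_pos: [578.6, 17.8, 87.2]
orientation: [-2.22, -2.22, -0.001]
ft_force: [-3.3, 6.6, 9.4]
width: 13.5
grasp_force: 30.0
now [578.6  17.8] th -28.3 r 49.5 F [-3.3  6.6  9.4]
-27 [0.8, 1.0]
-25 [1.6, 0.8]
-23 [1.6, 0.7]
-21 [1.6, 0.7]
-19 [1.6, 0.6]
-17 [1.7, 0.5]
-15 [1.7, 0.5]
```

In the tool's units: 1.6 mm / 1000 = 0.0016, 0.7 mm / 1000 = 0.0007.

```bash
for i in 1 2 ; do echo '[[[0.0016,0.0007,0,0,0,0],[0,0,0,0,0,0]]]' | python3 -m jog | egrep 'pos|ft'; done
echo '[[[0.0009,0.0003,0,0,0,0],[0,0,0,0,0,0]]]' | python3 -m jog | egrep 'pos|ft'
echo '[[[0.0009,0.0003,0,0,0,0],[0,0,0,0,0,0]]]' | python3 -m jog | egrep 'pos|ft'
```

```text
ee_pos: [579.3, 19.2, 87.2]
ft_force: [-1.5, 5.3, 8.6]
ee_pos: [580.0, 20.9, 87.2]
ft_force: [-1.3, 5.2, 8.8]
ee_pos: [580.3, 21.4, 87.2]
ft_force: [-1.7, 2.9, 8.1]
ee_pos: [580.4, 21.7, 87.2]
ft_force: [-3.2, 0.1, 9.2]
```

In the tool's units: 0.7 mm / 1000 = 0.0007, 0.3 mm / 1000 = 0.0003.

```bash
for i in 1 2; do echo '[[[0.0007,0.0003,0,0,0,0],[0,0,0,0,0,0]]]' | python3 -m jog | egrep 'pos|ft'; done
```

```text
ee_pos: [580.5, 22.0, 87.2]
ft_force: [-2.7, -2.3, 9.3]
ee_pos: [580.7, 22.6, 87.2]
ft_force: [-2.9, -3.1, 10.6]
```

In the tool's units: 0.7 mm / 1000 = 0.0007, 0.3 mm / 1000 = 0.0003.

```bash
for i in 1 2; do echo '[[[0.0007,0.0003,0,0,0,0],[0,0,0,0,0,0]]]' | python3 -m jog | egrep 'pos|ft'; done
```

```text
ee_pos: [581.0, 23.3, 87.2]
ft_force: [-3.3, -1.9, 9.2]
ee_pos: [581.3, 24.1, 87.2]
ft_force: [-3.2, -2.3, 10.5]
```

In the tool's units: 0.9 mm / 1000 = 0.0009, 0.3 mm / 1000 = 0.0003.

```bash
for i in 1 2; do echo '[[[0.0009,0.0003,0,0,0,0],[0,0,0,0,0,0]]]' | python3 -m jog | egrep 'pos|ft'; done
python3 -c "
from h import *
plan([-15,-10,-5,0,2,4,6])"
```

```text
ee_pos: [581.6, 25.0, 87.2]
ft_force: [-3.5, -1.6, 9.2]
ee_pos: [581.9, 25.9, 87.2]
ft_force: [-3.5, -1.6, 10.4]
now [581.9  25.9] th -18.1 r 49.4 F [-3.5 -1.6 10.4]
-15 [2.4, 1.4]
-10 [4.3, 0.9]
-5 [4.3, 0.6]
0 [4.4, 0.2]
2 [1.7, -0.0]
4 [1.7, -0.1]
6 [1.7, -0.2]
```

In the tool's units: 4.4 mm / 1000 = 0.0044, 4.3 mm / 1000 = 0.0043.

```bash
echo '[[[0.0024,0.0012,0,0,0,0],[0.0043,0.0009,0,0,0,0],[0.0043,0.0006,0,0,0,0],[0.0044,0.0002,0,0,0,0],[0,0,0,0,0,0]]]' | python3 -m jog | egrep 'pos|ft'
for i in 1 2 3; do echo '[[[0.0014,0,0,0,0,0],[0,0,0,0,0,0]]]' | python3 -m jog | egrep 'pos|ft'; done
```

```text
ee_pos: [584.3, 42.5, 87.2]
ft_force: [-5.6, 3.0, 11.0]
ee_pos: [584.3, 43.7, 87.1]
ft_force: [-6.2, 3.6, 10.8]
ee_pos: [584.2, 45.0, 87.2]
ft_force: [-5.1, 2.3, 11.4]
ee_pos: [584.1, 46.5, 87.1]
ft_force: [-6.6, 2.6, 12.8]
```

In the tool's units: 0.8 mm / 1000 = 0.0008, -0.3 mm / 1000 = -0.0003.

```bash
for i in 1 2 3; do echo '[[[0.0008,-0.0003,0,0,0,0],[0,0,0,0,0,0]]]' | python3 -m jog | egrep 'pos|ft'; done
```

```text
ee_pos: [584.0, 47.0, 87.2]
ft_force: [-4.6, 1.9, 10.4]
ee_pos: [584.0, 47.3, 87.2]
ft_force: [-4.3, -1.3, 10.4]
ee_pos: [584.0, 47.7, 87.2]
ft_force: [-3.3, -3.3, 9.8]
```

In the tool's units: 0.7 mm / 1000 = 0.0007, -0.2 mm / 1000 = -0.0002.

```bash
for i in 1 2; do echo '[[[0.0007,-0.0002,0,0,0,0],[0,0,0,0,0,0]]]' | python3 -m jog | egrep 'pos|ft'; done
```

```text
ee_pos: [583.9, 48.2, 87.2]
ft_force: [-3.2, -4.3, 9.0]
ee_pos: [583.8, 48.9, 87.2]
ft_force: [-3.3, -2.9, 8.6]
```

In the tool's units: 1 mm / 1000 = 0.001, -0.2 mm / 1000 = -0.0002.

```bash
for i in 1 2; do echo '[[[0.001,-0.0002,0,0,0,0],[0,0,0,0,0,0]]]' | python3 -m jog | egrep 'pos|ft'; done
python3 -c "
from h import *
plan([15,20,25,30,32,34,36,37,38,39,40])"
```

```text
ee_pos: [583.6, 50.0, 87.2]
ft_force: [-2.9, -3.6, 8.5]
ee_pos: [583.4, 51.0, 87.2]
ft_force: [-2.7, -3.6, 8.8]
now [583.4  51. ] th 11.4 r 49.3 F [-2.7 -3.6  8.8]
15 [3.2, -0.1]
20 [4.2, -1.3]
25 [4.0, -1.7]
30 [3.9, -2.0]
32 [1.5, -0.9]
34 [1.5, -1.0]
36 [1.4, -1.0]
37 [0.7, -0.5]
38 [0.7, -0.5]
39 [0.7, -0.5]
40 [0.7, -0.6]
```

In the tool's units: 4.2 mm / 1000 = 0.0042, 4 mm / 1000 = 0.004.

```bash
echo '[[[0.0032,-0.0007,0,0,0,0],[0.0042,-0.0013,0,0,0,0],[0.004,-0.0017,0,0,0,0],[0.0039,-0.002,0,0,0,0],[0,0,0,0,0,0]]]' | python3 -m jog | egrep 'pos|ft'
for i in 1 2 3; do echo '[[[0.0013,-0.0009,0,0,0,0],[0,0,0,0,0,0]]]' | python3 -m jog | egrep 'pos|ft'; done
echo '[[[0.0007,-0.0005,0,0,0,0],[0,0,0,0,0,0]]]' | python3 -m jog | egrep 'pos|ft'
```

```text
ee_pos: [576.9, 67.4, 87.2]
ft_force: [-4.7, 0.8, 10.3]
ee_pos: [576.2, 68.5, 87.2]
ft_force: [-4.8, 1.3, 10.8]
ee_pos: [575.3, 69.8, 87.2]
ft_force: [-4.8, 0.9, 10.5]
ee_pos: [574.5, 71.1, 87.2]
ft_force: [-4.5, 0.1, 10.1]
ee_pos: [574.3, 71.3, 87.2]
ft_force: [-2.9, -1.8, 10.3]
```

In the tool's units: 0.6 mm / 1000 = 0.0006, -0.5 mm / 1000 = -0.0005.

```bash
for i in 1 2; do echo '[[[0.0006,-0.0005,0,0,0,0],[0,0,0,0,0,0]]]' | python3 -m jog | egrep 'pos|ft'; done
```

```text
ee_pos: [574.2, 71.5, 87.2]
ft_force: [-2.5, -3.3, 8.8]
ee_pos: [573.9, 71.9, 87.2]
ft_force: [-0.5, -4.6, 8.2]
```

In the tool's units: 0.6 mm / 1000 = 0.0006, -0.5 mm / 1000 = -0.0005.

```bash
for i in 1 2; do echo '[[[0.0006,-0.0005,0,0,0,0],[0,0,0,0,0,0]]]' | python3 -m jog | egrep 'pos|ft'; done
```

```text
ee_pos: [573.6, 72.2, 87.2]
ft_force: [-0.3, -8.4, 7.4]
ee_pos: [573.6, 72.4, 87.2]
ft_force: [1.5, -10.1, 6.3]
```

In the tool's units: -0.4 mm / 1000 = -0.0004.

```bash
echo '[[[0.0004,-0.0004,0,0,0,0],[0,0,0,0,0,0]]]' | python3 -m jog | egrep 'pos|ft'; python3 -c "
from h import *
plan([])"
```

```text
ee_pos: [573.5, 72.4, 87.3]
ft_force: [1.7, -12.1, 4.6]
now [573.5  72.4] th 38.9 r 49.5 F [  1.7 -12.1   4.6]
```

The wheel stands at the stop: about 10.5 N tangential with no further motion. Home is near 37°, so the target is near -53°. Turning back clockwise.

In the tool's units: -2 mm / 1000 = -0.002, -1.5 mm / 1000 = -0.0015.

```bash
echo '[[[-0.0015,0.0013,0,0,0,0],[-0.0015,0.0013,0,0,0,0],[-0.002,0.0015,0,0,0,0],[-0.002,0.0014,0,0,0,0],[0,0,0,0,0,0]]]' | python3 -m jog | egrep 'pos|ft'
python3 -c "
from h import *
plan(range(25,-60,-6))"
```

```text
ee_pos: [577.1, 67.1, 87.2]
ft_force: [-4.3, -0.9, 11.3]
now [577.1  67.1] th 31.5 r 49.4 F [-4.3 -0.9 11.3]
25 [-4.7, 3.2]
19 [-4.9, 2.0]
13 [-5.0, 1.4]
7 [-5.2, 0.9]
1 [-5.2, 0.4]
-5 [-5.2, -0.2]
-11 [-5.2, -0.7]
-17 [-5.1, -1.3]
-23 [-4.9, -1.8]
-29 [-4.7, -2.3]
-35 [-4.4, -2.8]
-41 [-4.1, -3.2]
-47 [-3.8, -3.6]
-53 [-3.4, -4.0]
-59 [-2.9, -4.3]
```

In the tool's units: -5.2 mm / 1000 = -0.0052, -5 mm / 1000 = -0.005.

```bash
echo '[[[-0.0047,0.0025,0,0,0,0],[-0.0049,0.002,0,0,0,0],[-0.005,0.0014,0,0,0,0],[-0.0052,0.0009,0,0,0,0],[0,0,0,0,0,0]]]' | python3 -m jog | egrep 'pos|ft'
echo '[[[-0.0052,0.0002,0,0,0,0],[-0.0052,-0.0002,0,0,0,0],[-0.0052,-0.0007,0,0,0,0],[-0.0051,-0.0013,0,0,0,0],[0,0,0,0,0,0]]]' | python3 -m jog | egrep 'pos|ft'
python3 -c "
from h import *
plan(range(-23,-60,-6))"
```

```text
ee_pos: [584.0, 47.0, 87.2]
ft_force: [-4.5, 0.1, 9.9]
ee_pos: [582.0, 26.1, 87.2]
ft_force: [-4.2, -2.4, 10.1]
now [582.   26.1] th -17.9 r 49.4 F [-4.2 -2.4 10.1]
-23 [-4.3, -1.0]
-29 [-4.7, -2.3]
-35 [-4.4, -2.8]
-41 [-4.1, -3.2]
-47 [-3.8, -3.6]
-53 [-3.4, -4.0]
-59 [-2.9, -4.3]
```

```bash
echo '[[[-0.0042,-0.0014,0,0,0,0],[-0.0047,-0.0023,0,0,0,0],[-0.0044,-0.0028,0,0,0,0],[-0.0041,-0.0032,0,0,0,0],[0,0,0,0,0,0]]]' | python3 -m jog | egrep 'pos|ft'
echo '[[[-0.0038,-0.0036,0,0,0,0],[-0.0031,-0.0036,0,0,0,0],[0,0,0,0,0,0]]]' | python3 -m jog | egrep 'pos|ft'
python3 -c "
from h import *
plan([-53])"
```

```text
ee_pos: [572.7, 9.1, 87.2]
ft_force: [-1.5, -0.2, 7.5]
ee_pos: [565.1, 1.9, 87.2]
ft_force: [-3.8, -2.6, 9.1]
now [565.1   1.9] th -52.6 r 49.6 F [-3.8 -2.6  9.1]
-53 [-0.5, -0.0]
```

In the tool's units: -0.3 mm / 1000 = -0.0003.

```bash
echo '[[[-0.0003,0,0,0,0,0],[0,0,0,0,0,0],[0,0,0,0,0,0],[0,0,0,0,0,0],[0,0,0,0,0,0]]]' | python3 -m jog 40
echo '[[[0,0,-0.015,0,0,0],[0,0,-0.03,0,0,0],[0,0,-0.03,0,0,0],[0,0,-0.03,0,0,0],[0,0,-0.03,0,0,0]]]' | python3 -m jog
echo '[[[0.035,-0.01,0,0,0,0],[0.04,-0.01,0,0,0,0],[0.04,-0.01,0,0,0,0],[0.04,-0.01,0,0,0,0],[0.04,-0.01,0,0,0,0]]]' | python3 -m jog
echo '[[[0.04,-0.01,0,0,0,0],[0.04,-0.01,0,0,0,0],[0.03,-0.01,0,0,0,0],[0,0,0,0,0,0],[0,0,0,0,0,0]]]' | python3 -m jog
python3 - <<'E'
from workcell import eyes
import cv2,numpy as np
for n in("top","side"):
    d=eyes.get_image(n); cv2.imwrite(f"pics/{n}9.png",cv2.resize(d["img"][150:290,170:340,::-1] if n=="top" else d["img"][120:270,140:310,::-1],None,fx=4,fy=4,interpolation=cv2.INTER_CUBIC))
    Z=d["range_z"]; v,u=np.indices(Z.shape); P=np.stack([(u-d["cx"])/d["fx"]*Z,(v-d["cy"])/d["fy"]*Z,Z],-1).reshape(-1,3)
    W=(P-d["t"])@np.array(d["R"]); k=W[(Z.ravel()>0)&(np.hypot(W[:,0]-534,W[:,1]-42)<70)&(W[:,2]>95)&(W[:,2]<130)]
    m=k.mean(0); print(n,len(k),m,np.degrees(np.arctan2(m[1]-41.8,m[0]-534)))
E
```

```text
t: 13.82
ee_pos: [565.7, 2.2, 86.4]
orientation: [-2.221, -2.222, 0.0]
ft_force: [0.6, -0.1, -0.4]
width: 39.4
grasp_force: 0.0
t: 14.23
ee_pos: [565.5, 2.1, 222.8]
orientation: [-2.221, -2.221, 0.001]
ft_force: [1.0, -0.6, -0.7]
width: 40.2
grasp_force: 0.0
t: 14.65
ee_pos: [514.9, 198.6, 221.8]
orientation: [2.222, 2.221, 0.0]
ft_force: [1.3, 1.2, 0.8]
width: 39.8
grasp_force: 0.0
t: 15.07
ee_pos: [484.9, 308.4, 221.4]
orientation: [-2.217, -2.226, 0.001]
ft_force: [-0.1, -0.6, -0.1]
width: 40.2
grasp_force: 0.0
top 35 [564.41453991   3.34790577 119.81891011] -51.65698076019696
side 67 [561.17595745  -1.07658975 110.94474192] -57.63273837864835
```

View pics/top9.png

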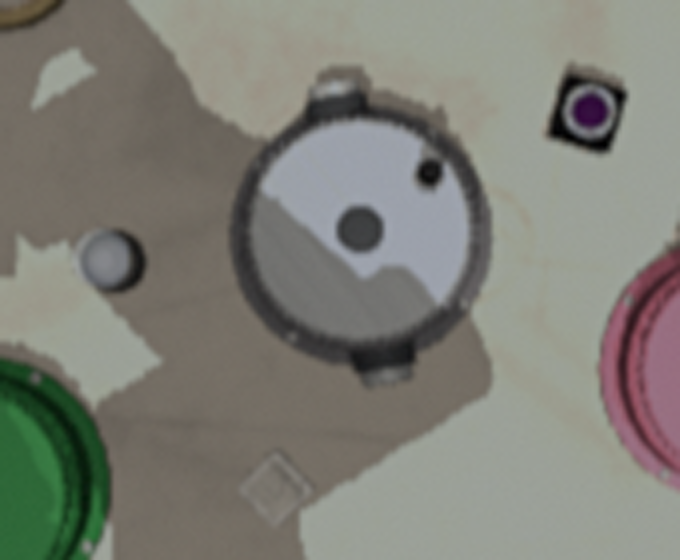

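The knob is now at full-image pixel (277.5,193), about -53°. That is 60° anticlockwise of its start and 90° clockwise of home. The case, cube and box stand where they were.

```bash
python3 -c "
from workcell import ticket
print(ticket.close_job())"
```

```text
the job is handed in; nothing more can be done
None
```

The job is handed in: I turned the wheel gently up to its end stop (about 10.5 N at the knob), turned it back three clicks clockwise, and let it go resting there at about 90° from home, with the case, cube and box where they stood; no verdict was returned.

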